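# Unlock the dressing-table mirror and hold it raised at its mark

## Robot

A 7-joint arm with a two-finger parallel gripper is mounted at the origin on the work surface. World frame = base frame: x ahead of the robot, y to its left, z up, the work surface at z = 0. Lengths are in m, angles in rad, forces in N, time in s.
With the tool pointing down it reaches from about 0.35 to 0.9 m from the base axis. Payload 7.2 kg.
Tool frame: the origin (TCP) lies midway between the tips of the shut fingers; the grasp point (between the pads) lies 19 mm behind it; z points along the fingers, y is the line along which they close (so a half turn about z gives the same grasp; the last joint's range is limited). The gripper opens to 88 mm and grips with 3 to 60 N. Pads are 20 mm wide; open, the fingers measure 115 mm over their backs; the gripper's body (75 mm by 178 mm) begins 61 mm behind the grasp point.
Start: joints at [1.278, 0.411, -0.013, 1.596, 0.006, 1.134, -0.082], TCP at [0.139, -0.609, 0.223] pointing down, gripper open.
Joint ranges: [-2.95, 2.95], [-0.29, 1.99], [-1.47, 1.44], [0.14, 2.54], [-1.03, 4.17], [0.13, 1.85], [-2.86, 2.86]. Speed limits (rad/s): [2.39, 2.39, 3.01, 3.01, 3.14, 3.14, 3.14].

## Interface

Orientations are given as a unit quaternion [x, y, z, w].
In Python, from station import status, optics, ticket gives the robot as it stands.
- The arm moves only by the tool arm_command, never from a script. Its argument "series" is a list that holds one entry, the list of rows, each a list of 5 numbers: the shift along the tool's x, y, z in mm, then the turn about the tool's z in rad, then the finger opening in mm, from 0 to 87.8. A call has exactly 5 rows; each row shifts and turns the commanded pose from where the row before left it, along the tool's axes as they then stand; what a row does not reach is not made up. A row lasts 1/8 s, in which the tool goes at most 62.5 mm and 10.7 degrees, less where a joint would pass 70% of its speed; a pose out of reach is approached as far as the arm can. A call with a gripper value outside its range is refused whole. The fingers move at their own pace and stop on an object; "force" is the grip in N (left out, the last holds). Time passes only in rows, so rows that do not move let the fingers close, or fill a call up. It gives the time, the measured TCP pose, the force, the opening and the grip force at its end, in the units of the state.
- status.state(): the state, without advancing time (a new reading comes with each control period).
- optics.grab_frame(name): name is "scene" or "top" or "wrist"; returns (picture, depth): 480x640x3 uint8, red, green, blue; 480x640 float32, m along the optical axis (not along the pixel's ray), 0 where there is no reading.
- optics.camera_params(name): a dict with "fx", "fy", "cx", "cy" (pixels), "world_from_camera" (4x4, takes a point from camera to world coordinates). Camera axes: x right, y down, z forward; pixel columns grow to the right and rows downward; lengths in m; the calibration is good to about 2 mm. A picture is of the moment at which its call begins: read the wrist's pose just before it. camera_params takes no time and is no camera call; for the wrist camera it gives the pose at the moment of the call.
- ticket.finish_job(): hands the job in; it is judged then, once.
The state is a dict: "time": time; "joints": joint angles; "dq": joint speeds; "joint_efforts": joint torques, N m; "tcp_pos": TCP position; "tcp_rot": TCP orientation; "ft_force": force on the tool from outside, world axes, zero at the start; "wrist_torque": the same for the moment, N m; "gripper_width": finger opening in m; "grip_force": force on a finger pad.
Only numpy, scipy, OpenCV 4.12 (cv2) and the standard library are available. Lean on these libraries where they do the work, as an engineer would, in place of code of your own. Each camera call takes 0.05 s, during which the arm holds its last target. There are 200 camera calls.

## Task

On the dressing table, turn the orange wing knob of the little mirror stand clockwise (seen from above) until its black tongue no longer lies over the collar of the mirror's post. Then take the round mirror and draw it straight up, without wedging its post in the snug sleeve, until the whole red band on the post has come out and about one centimetre of bare post shows between the band and the sleeve (never pull the post right out). Finish while holding the mirror still at that height - do not let go, it would drop back - and leave the bangles, hairbrush and hairpin tin where they are.

Things in the scene. Friction and masses are not known exactly. Their poses are not given: they have to be found in the camera images.
- sleeve_mouth (a point): Centre of the mouth of the upright white sleeve, 95 mm above the table; z up along the bore, +x towards the knob, whose axis is 90 mm away. Sleeve 46 x 46 mm outside, bore 18 x 18 mm, 85 mm deep. Its white base plate (10 mm thick, x -70 to +130 mm, y -65 to +65 mm from here) is fixed to the table, turned by up to 0.6 rad.
- knob_grip (a point): Grip point of the orange wing knob, on its upright axis, 140 mm above the table. Wing 44 mm long (this point's x), 14 mm thick (y: pinch here from above), from 122 to 154 mm above the table. Below it a black tongue, 16 mm wide, 105 to 111 mm above the table, reaches 79 mm from the axis along this point's -x. Site and tongue turn with the knob.
- keeper (a joint): Angle of the wing knob in rad, growing clockwise seen from above, 0 to 1.4 (stops). Starts at 0 to 0.1 with the tongue 2 mm above the post's collar, blocking it; from 0.33 on the tongue is clear of the collar. It stays where it is left (friction torque about 0.06 N m).
- mirror: Loose round mirror on a square post, about 0.2 kg. Origin: on the post axis, underside of its collar (40 mm across, 8 mm thick), which starts resting on the sleeve; z up. Below: post 16 x 16 mm, 76 mm long, 1 mm play each side in the bore. Above: thin neck, then an upright disc 80 mm across, 12 mm thick, centre 68 mm up, faces to +x and -x (pinch its top along x from above).
- mirror_top (a point): Topmost point of the mirror disc's rim, in the middle of its thickness, 108 mm above the mirror's origin; at the start 203 mm above the table. Same axes as the mirror.
- band_low (a point): Lower edge of the red band (12 mm high) round the post, on the post axis, 45 mm below the mirror's origin. At the start 45 mm below the sleeve mouth, hidden in the bore. Same axes as the mirror. Only the grip keeps the mirror up once it is raised.
- bangles: Bystander: stack of green glass bangles, 72 mm across, 36 mm high, origin at the centre of its underside.
- hairbrush: Bystander: black plastic hairbrush lying bristles up, 210 mm long along x, head 55 mm wide, 30 mm high; origin under its middle.
- pin_tin: Bystander: round aluminium hairpin tin with screw-top lid, 76 mm across, 42 mm high; origin at the centre of its underside.
Not all that is in view belongs to the job. What is shaped like the mirror but green or purple is not meant. Of the things that look like the part that bears sleeve_mouth, the larger one is meant.

How it is judged:
By the outcome, as a careful person would: the job done as asked, in the order asked, and still so for the second after the job is handed in, while the arm keeps its last pose, push and grip.
It also fails if it takes over 46 s, if anything falls off the work surface, if the arm or the gripper's body presses on something with over 40 N, if the wrist force passes 120 N, or if a joint passes its speed limit or range.

## Working session

There is one attempt and no reset: what is moved stays moved. The work goes in short steps, Python scripts to look and compute and a tool call to move; the robot and the scene stay as the last step left them, time stands still between calls to the robot, and variables do not carry over. Pictures are saved under pics/ and viewed, at most 10 in all, crops included, and the job is handed in when it is done.

Besides the shell and the picture viewer there is one more tool, called after "Emit:" as a command line: name --argument value ..., lists and objects as JSON in quotes. arm_command: Moves the arm, as the interface text tells. Its arguments: {"type":"object","properties":{"series":{"type":"array","items":{"type":"array","items":{"type":"array","items":{"type":"number"}}}},"force":{"type":"number"}},"required":["series"]}

```bash
mkdir -p pics; cat > h.py <<'E'
import numpy as np,cv2
from station import status,optics,ticket
def grab(n,tag):
    P=optics.camera_params(n); c,d=optics.grab_frame(n)
    cv2.imwrite(f'pics/{tag}.png',cv2.cvtColor(c,cv2.COLOR_RGB2BGR)); np.savez(f'{tag}.npz',c=c,d=d,**{k:np.array(v) for k,v in P.items()})
    return c,d,P
def load(tag):
    z=np.load(f'{tag}.npz'); return z['c'],z['d'],z
def cloud(d,P):
    v,u=np.mgrid[:480,:640]; p=np.stack([(u-P['cx'])/P['fx']*d,(v-P['cy'])/P['fy']*d,d],-1)
    T=np.array(P['world_from_camera']); return p@T[:3,:3].T+T[:3,3]
E
python3 - <<'E'
from h import *
grab('top','top0');grab('scene','sc0')
a=cv2.imread('pics/top0.png')
print(status.state())
E
```

```text
{'time': 0.1, 'joints': array([ 1.27783214,  0.41182991, -0.01270548,  1.59695052,  0.00561569,
        1.13430545, -0.0822224 ]), 'dq': array([ 0.00049108, -0.00202674, -0.00081966, -0.00250122,  0.00050326,
        0.00068986,  0.00142681]), 'joint_efforts': array([ 1.80391522e-03, -5.89097321e+01,  6.43178746e-01, -2.91711152e+01,
       -5.38195646e-02,  1.45290451e-02,  5.31276135e-05]), 'tcp_pos': array([ 0.13914982, -0.60884569,  0.22189101]), 'tcp_rot': array([ 9.93691377e-01,  1.12146850e-01, -1.40918484e-04, -7.15027939e-04]), 'ft_force': array([0.5484166 , 0.05732435, 0.42078573]), 'wrist_torque': array([-0.00912763, -0.0179926 ,  0.01878883]), 'grip_force': 0.0, 'gripper_width': 0.08760452399174268}
```

View pics/top0.png

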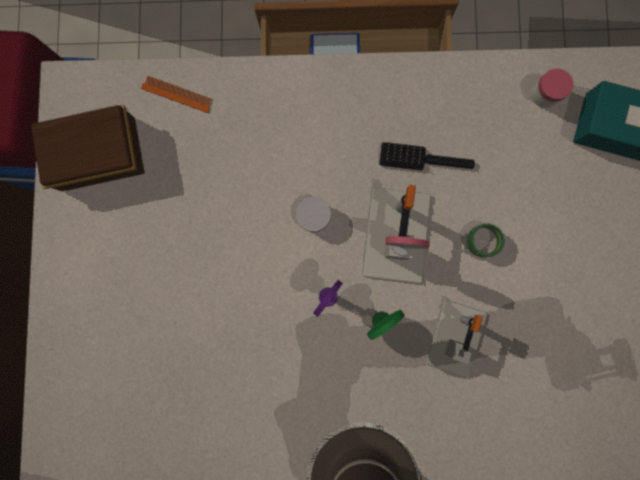

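View pics/sc0.png

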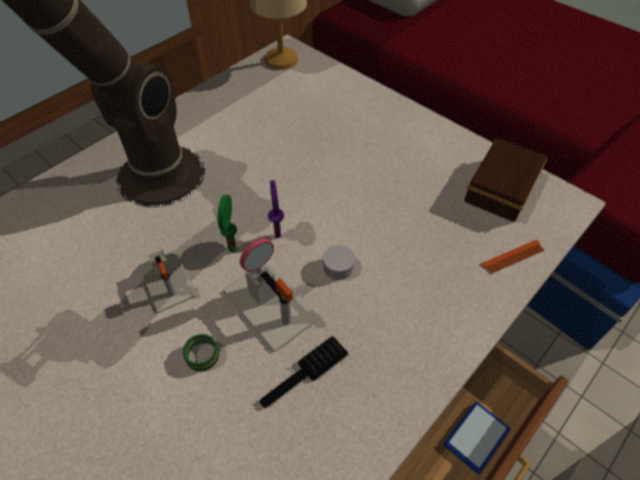

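The top view shows the large stand: mirror disc at about (407,241), orange knob at (410,197), base plate (372-432, 185-282). The small stand at (465,335) and the green and purple pieces are decoys.

```bash
python3 - <<'E'
from h import *
c,d,P=load('top0'); X=cloud(d,P)
sub=(slice(175,290),slice(350,450))
x=X[sub].reshape(-1,3); hsv=cv2.cvtColor(c,cv2.COLOR_RGB2HSV)[sub].reshape(-1,3).astype(int)
def box(n,p):
    r=cv2.minAreaRect((p[:,:2]*1000).astype(np.float32)); print(n,len(p),'mean',p.mean(0).round(4),'rect',np.round(r[0],1),np.round(r[1],1),round(r[2],1),'z',np.percentile(p[:,2],[5,50,95]).round(4))
z=x[:,2]
box('knob',x[(hsv[:,0]<16)&(hsv[:,1]>150)&(z>.13)&(z<.17)])
box('mirror',x[(z>.185)&(z<.22)])
box('tongue',x[(z>.1)&(z<.117)&(hsv[:,2]<70)])
box('plate',x[(z>.006)&(z<.016)])
m=x[(z>.185)&(z<.22)]; print(m[m[:,2].argsort()[-8:]].round(4))
for n,s in dict(brush=(135,175,370,480),bang=(220,262,460,510),tin=(190,235,290,335),green=(300,345,360,410)).items():
    q=X[s[0]:s[1],s[2]:s[3]].reshape(-1,3); q=q[q[:,2]>.015]; print(n,q.mean(0).round(3),q.max(0).round(3),q.min(0).round(3))
# seen from wrist orientation
from scipy.spatial.transform import Rotation as R
print(R.from_quat(status.state()['tcp_rot']).as_matrix().round(3))
E
```

```text
knob 171 mean [ 0.5824 -0.085   0.1506] rect [583.5 -85.9] [12.4 41.3] 80.2 z [0.1377 0.1522 0.1557]
mirror 273 mean [ 0.4951 -0.0743  0.1964] rect [495.4 -75.7] [66.2 12.5] 82.0 z [0.1864 0.1977 0.2033]
tongue 234 mean [ 0.5452 -0.0799  0.11  ] rect [552.6 -81.5] [17.9 78.7] 85.2 z [0.1077 0.1101 0.1122]
plate 3878 mean [ 0.5225 -0.0748  0.0093] rect [ 522.  -101.5] [174.4 203.7] 82.7 z [0.0067 0.0092 0.0121]
[[ 0.4979 -0.0702  0.2037]
 [ 0.496  -0.0875  0.204 ]
 [ 0.4908 -0.0699  0.2041]
 [ 0.5014 -0.0719  0.2042]
 [ 0.5014 -0.0701  0.2043]
 [ 0.4996 -0.0753  0.2044]
 [ 0.4979 -0.0665  0.2044]
 [ 0.4943 -0.0734  0.2045]]
brush [ 0.692 -0.097  0.049] [0.729 0.058 0.996] [ 0.428 -0.251  0.015]
bang [ 0.509 -0.262  0.044] [0.546 0.058 0.996] [ 0.428 -0.303  0.015]
tin [0.567 0.103 0.049] [0.606 0.14  0.996] [0.428 0.058 0.028]
green [ 0.349 -0.031  0.16 ] [0.428 0.058 0.996] [ 0.318 -0.069  0.077]
[[ 0.975  0.223 -0.   ]
 [ 0.223 -0.975  0.001]
 [-0.    -0.001 -1.   ]]
```

Emit:
arm_command --series '[[[46,-34,-6,0,87],[46,-34,-6,0,87],[46,-34,-6,0,87],[46,-34,-6,0,87],[46,-34,-6,0,87]]]' --force 20

```text
time: 0.72
tcp_pos: [0.3265, -0.3906, 0.2527]
tcp_rot: [0.994, 0.112, -0.0, -0.0]
ft_force: [0.8, 0.1, 0.0]
gripper_width: 0.0867
grip_force: 0.0
```

Emit:
arm_command --series '[[[46,-34,0,0,87],[46,-34,0,0,87],[46,-34,0,0,87],[46,-34,0,0,87],[46,-34,0,0,87]]]'

```text
time: 1.35
tcp_pos: [0.5127, -0.1739, 0.2525]
tcp_rot: [0.994, 0.112, -0.0, 0.0]
ft_force: [1.5, -1.1, -0.0]
gripper_width: 0.0871
grip_force: 0.0
```

```bash
cat > rel.py <<'E'
from h import *
from scipy.spatial.transform import Rotation as R
def rel(target,a):
    s=status.state(); M=R.from_quat(s['tcp_rot']).as_matrix(); c=np.arctan2(M[1,0],M[0,0])
    print('t',s['time'],'tcp',s['tcp_pos'].round(4),'a',c.round(3),'q',s['joints'].round(2),'F',s['ft_force'].round(2),'T',s['wrist_torque'].round(3),'w',round(s['gripper_width'],4))
    print('shift mm',(M.T@(np.array(target)-s['tcp_pos'])*1000).round(1),'turn',round(c-a,3),'tilt',M[:,2].round(4))
E
python3 -c "
from rel import *
rel([.584,-.0862,.23],-.171)"
```

```text
t 1.35 tcp [ 0.5127 -0.1739  0.2525] a 0.224 q [ 0.51  0.27 -0.34  1.74  0.1   1.15 -1.2 ] F [ 1.51 -1.11 -0.  ] T [-0.059 -0.02   0.031] w 0.0871
shift mm [ 89.  -69.6  22.5] turn 0.395 tilt [-2.e-04 -1.e-04 -1.e+00]
```

Emit:
arm_command --series '[[[44,-34,0,0,87],[44,-35,0,0,87],[0,0,0,0.13,87],[0,0,0,0.13,87],[0,0,0,0.135,87]]]'

```text
time: 1.98
tcp_pos: [0.5821, -0.0882, 0.252]
tcp_rot: [0.996, -0.087, -0.001, -0.0]
ft_force: [0.7, -0.5, 0.0]
gripper_width: 0.0869
grip_force: 0.0
```

```bash
python3 - <<'E'
from rel import *
rel([.584,-.0862,.127],-.171)
c,d,P=grab('wrist','w1'); X=cloud(d,P)
hsv=cv2.cvtColor(c,cv2.COLOR_RGB2HSV).astype(int); z=X[...,2]
def box(n,m):
    p=X[m]; r=cv2.minAreaRect((p[:,:2]*1000).astype(np.float32)); print(n,len(p),np.round(r[0],1),np.round(r[1],1),round(r[2],1),'z',np.percentile(p[:,2],[5,50,95]).round(4))
box('knobtop',(hsv[...,0]<16)&(hsv[...,1]>150)&(z>.148)&(z<.16)&(d>0))
box('mirtop',(z>.18)&(z<.21)&(d>0)&(abs(X[...,0]-.5)<.05))
E
```

```text
t 1.975 tcp [ 0.5821 -0.0882  0.252 ] a -0.174 q [ 0.3   0.35 -0.3   1.63  0.11  1.18 -1.77] F [ 0.71 -0.5   0.  ] T [0.056 0.034 0.036] w 0.0869
shift mm [  1.6  -2.3 125. ] turn -0.003 tilt [-1.1e-03  1.0e-04 -1.0e+00]
knobtop 1253 [585.3 -88.6] [13.5 43.5] 80.3 z [0.1515 0.1536 0.1548]
mirtop 2231 [496.6 -77.2] [71.3 13.7] 81.6 z [0.1811 0.1898 0.1996]
```

View pics/w1.png

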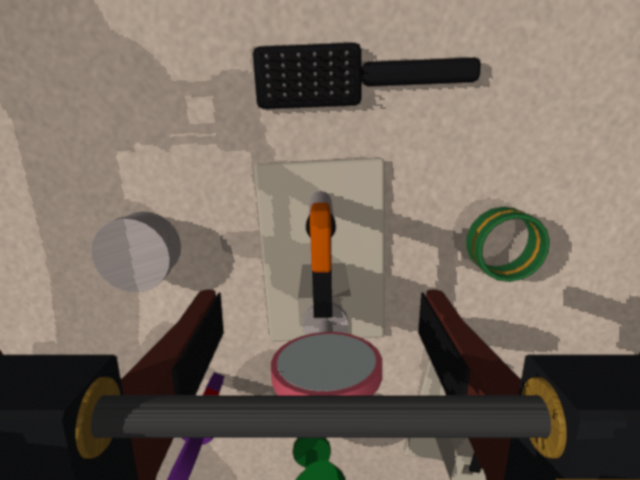

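The wrist view shows the knob wing at (320,235), aligned with the tool, with the tongue end at (322,300) and the red mirror at (326,365). I'm descending now.

Emit:
arm_command --series '[[[3,-0.7,25,0,50],[0,0,40,0,50],[0,0,40,0,50],[0,0,20,0,50],[0,0,0,0,40]]]'

```text
time: 2.65
tcp_pos: [0.5841, -0.0881, 0.1259]
tcp_rot: [0.996, -0.084, -0.002, -0.0]
ft_force: [-1.0, 0.1, 0.3]
gripper_width: 0.0436
grip_force: 0.0
```

Emit:
arm_command --series '[[[0,0,0,0,8],[0,0,0,0,8],[0,0,0,0,8],[0,0,0,0,8],[0,0,0,0,8]]]' --force 20

```text
time: 3.28
tcp_pos: [0.5858, -0.0887, 0.1286]
tcp_rot: [0.996, -0.085, 0.001, 0.0]
ft_force: [-0.1, -2.3, 6.3]
gripper_width: 0.0139
grip_force: 20.0
```

```bash
python3 -c "
from rel import *
rel([.585,-.088,.127],-.171)"
```

```text
t 3.275 tcp [ 0.5858 -0.0887  0.1286] a -0.17 q [ 0.28  0.47 -0.29  1.76  0.16  0.93 -1.81] F [-0.14 -2.29  6.33] T [-0.352  0.275  0.086] w 0.0139
shift mm [-1.  -0.6  1.6] turn 0.001 tilt [ 1.3e-03 -8.0e-04 -1.0e+00]
```

Emit:
arm_command --series '[[[0,0,0,0.12,8],[0,0,0,0.12,8],[0,0,0,0.12,8],[0,0,0,0.12,8],[0,0,0,0.12,8]]]'

```text
time: 3.9
tcp_pos: [0.5855, -0.0895, 0.1286]
tcp_rot: [0.926, -0.378, 0.001, 0.001]
ft_force: [-3.0, -4.1, 6.8]
gripper_width: 0.0141
grip_force: 20.0
```

Emit:
arm_command --series '[[[0,0,0,0,8],[0,0,0,0,35],[0,0,0,0,35],[0,0,0,0,35],[0,0,-40,0,35]]]'

```text
time: 4.53
tcp_pos: [0.5833, -0.0879, 0.1651]
tcp_rot: [0.927, -0.375, -0.003, 0.001]
ft_force: [-0.0, -0.3, 1.3]
gripper_width: 0.035
grip_force: 0.0
```

```bash
python3 -c "
from rel import *
rel([.495,-.076,.27],1.445)"
```

```text
t 4.525 tcp [ 0.5833 -0.0879  0.1651] a -0.77 q [ 0.18  0.42 -0.15  1.74  0.07  1.   -2.34] F [-0.03 -0.34  1.33] T [ 0.057  0.008 -0.019] w 0.035
shift mm [ -72.2   53.3 -104.3] turn -2.215 tilt [-6.4e-03  9.0e-04 -1.0e+00]
```

Emit:
arm_command --series '[[[0,0,-55,0,35],[0,0,-55,0,35],[0,0,0,-0.185,35],[0,0,0,-0.185,35],[0,0,0,-0.185,35]]]'

```text
time: 5.15
tcp_pos: [0.5854, -0.0881, 0.2777]
tcp_rot: [0.995, -0.104, 0.0, -0.0]
ft_force: [0.7, -0.5, -1.2]
gripper_width: 0.0348
grip_force: 0.0
```

Emit:
arm_command --series '[[[0,0,0,-0.185,50],[0,0,0,-0.185,50],[0,0,0,-0.185,50],[0,0,0,-0.185,50],[0,0,0,-0.185,50]]]'

```text
time: 5.78
tcp_pos: [0.5854, -0.0881, 0.2775]
tcp_rot: [0.937, 0.35, -0.0, -0.0]
ft_force: [-0.4, -0.4, -0.2]
gripper_width: 0.0498
grip_force: 0.0
```

Emit:
arm_command --series '[[[0,0,0,-0.185,50],[0,0,0,-0.185,50],[0,0,0,-0.185,50],[0,0,0,-0.185,50],[0,0,0,0,50]]]'

```text
time: 6.4
tcp_pos: [0.5853, -0.0882, 0.2774]
tcp_rot: [0.749, 0.663, 0.0, -0.0]
ft_force: [0.8, -0.0, -0.6]
gripper_width: 0.0503
grip_force: 0.0
```

```bash
python3 - <<'E'
from rel import *
rel([.4955,-.0765,.27],1.445)
c,d,P=grab('top','t2'); X=cloud(d,P)
grab('wrist','w2')
s=slice(180,290),slice(350,450)
cv2.imwrite('pics/t2c.png',cv2.resize(cv2.cvtColor(c[150:300,330:470],cv2.COLOR_RGB2BGR),None,fx=4,fy=4))
E
```

```text
t 6.4 tcp [ 0.5853 -0.0882  0.2774] a 1.449 q [ 0.47  0.37 -0.54  1.58  0.2   1.25 -0.22] F [ 0.82 -0.01 -0.61] T [-0.081 -0.1    0.005] w 0.0503
shift mm [  0.7 -90.6   7.4] turn 0.004 tilt [-3.e-04  4.e-04 -1.e+00]
```

View pics/w2.png

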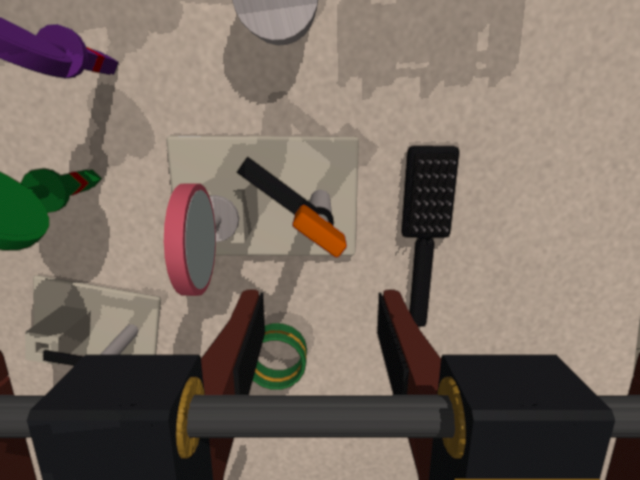

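The tongue now points from (320,215) to (242,165), well clear of the collar at (225,218). Next I move over the mirror.

Emit:
arm_command --series '[[[0,-45,0,0,50],[0.5,-46,0,0,50],[0,0,0,0,50],[0,0,0,0,50],[0,0,0,0,50]]]'

```text
time: 7.12
tcp_pos: [0.4962, -0.0768, 0.2776]
tcp_rot: [0.749, 0.663, 0.0, -0.0]
ft_force: [-0.4, -0.4, 1.4]
gripper_width: 0.0499
grip_force: 0.0
```

```bash
python3 - <<'E'
from rel import *
rel([.4955,-.0765,.18],1.445)
for n in('wrist','top'):
    c,d,P=grab(n,n+'3'); X=cloud(d,P); z=X[...,2]
    for lo in(.165,.18,.19,.197):
        m=(z>lo)&(z<.208)&(d>0)&(np.hypot(X[...,0]-.4955,X[...,1]+.0765)<.05)
        p=X[m]
        if len(p)<10: continue
        r=cv2.minAreaRect((p[:,:2]*1000).astype(np.float32)); print(n,lo,len(p),np.round(r[0],1),np.round(r[1],1),round(r[2],1),p[:,2].max().round(4))
E
```

```text
t 7.125 tcp [ 0.4962 -0.0768  0.2776] a 1.449 q [ 0.55  0.2  -0.57  1.78  0.12  1.19 -0.18] F [-0.37 -0.4   1.45] T [-0.062 -0.065  0.024] w 0.0499
shift mm [ 0.2 -0.7 97.6] turn 0.004 tilt [ 5.e-04  5.e-04 -1.e+00]
wrist 0.165 2142 [495.7 -74.5] [74.4 12.5] 82.9 0.2044
wrist 0.18 1966 [495.4 -76.3] [70.9 12.5] 83.2 0.2044
wrist 0.19 1664 [495.2 -76.8] [59.4 12.4] 83.3 0.2044
wrist 0.197 1183 [495.3 -76.9] [43.4 12.1] 83.2 0.2044
top 0.165 188 [498.1 -55.4] [37.3 12.5] 82.5 0.2043
top 0.18 153 [497.8 -57.3] [33.3 12.5] 82.8 0.2043
top 0.19 115 [497.6 -59.5] [29.  12.3] 82.6 0.2043
top 0.197 66 [496.7 -62.9] [18.9 10.8] 87.8 0.2043
```

View pics/wrist3.png

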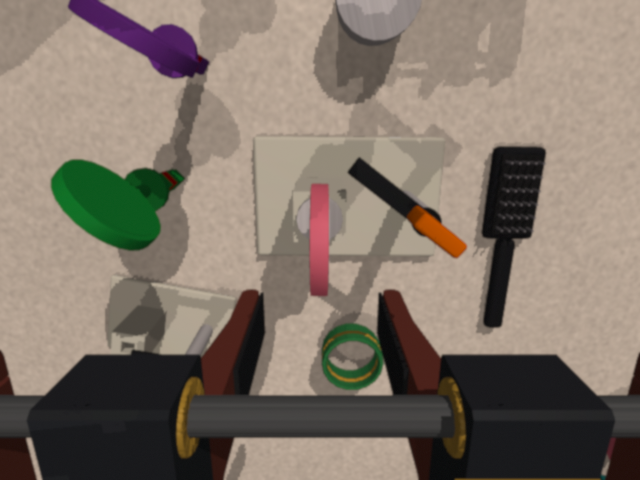

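The rim is upright at (319,240), midway between the fingers and aligned with them. Descending to grip.

Emit:
arm_command --series '[[[0,-1,40,0,50],[0,0,45,0,40],[0,0,20,0,30],[0,0,0,0,24],[0,0,0,0,24]]]' --force 6

```text
time: 7.85
tcp_pos: [0.495, -0.0765, 0.1734]
tcp_rot: [0.749, 0.663, 0.0, 0.0]
ft_force: [0.3, 0.5, -0.1]
gripper_width: 0.0243
grip_force: 0.0
```

```bash
python3 -c "
from rel import *
rel([.4953,-.0769,.172],1.452)"
```

```text
t 7.85 tcp [ 0.495  -0.0765  0.1734] a 1.45 q [ 0.52  0.31 -0.56  1.92  0.19  0.96 -0.25] F [ 0.32  0.49 -0.09] T [-0.045 -0.06  -0.008] w 0.0243
shift mm [-0.4  0.4  1.4] turn -0.002 tilt [ 1.e-03  2.e-04 -1.e+00]
```

Emit:
arm_command --series '[[[0,0,0,0,8],[0,0,0,0,8],[0,0,0,0,8],[0,0,0,0,8],[0,0,0,0,8]]]' --force 8

```text
time: 8.48
tcp_pos: [0.4948, -0.0767, 0.1735]
tcp_rot: [0.749, 0.663, 0.0, 0.001]
ft_force: [-0.7, 0.3, 6.6]
gripper_width: 0.012
grip_force: 8.0
```

```bash
python3 -c "
from rel import *
rel([.4953,-.0769,.173],1.452)"
```

```text
t 8.475 tcp [ 0.4948 -0.0767  0.1735] a 1.45 q [ 0.52  0.3  -0.56  1.92  0.19  0.96 -0.25] F [-0.67  0.29  6.64] T [0.01  0.081 0.006] w 0.012
shift mm [-0.1  0.5  0.5] turn -0.002 tilt [ 1.7e-03 -5.0e-04 -1.0e+00]
```

Emit:
arm_command --series '[[[0,0,0,0,8],[0,0,0,0,8],[0,0,-3,0,8],[0,0,-4,0,8],[0,0,-4,0,8]]]' --force 20

```text
time: 9.1
tcp_pos: [0.4941, -0.0767, 0.1838]
tcp_rot: [0.749, 0.663, -0.0, -0.0]
ft_force: [1.2, -0.3, -2.9]
gripper_width: 0.0121
grip_force: 20.0
```

```bash
python3 -c "
from rel import *
rel([.4953,-.0769,.2285],1.452)"
```

```text
t 9.1 tcp [ 0.4941 -0.0767  0.1838] a 1.45 q [ 0.52  0.29 -0.56  1.91  0.18  0.99 -0.24] F [ 1.2  -0.31 -2.92] T [-0.048 -0.5    0.021] w 0.0121
shift mm [ -0.1   1.2 -44.7] turn -0.002 tilt [-1.e-04  1.e-04 -1.e+00]
```

Emit:
arm_command --series '[[[0,0.7,-2,0,8],[0,0,-4,0,8],[0,0,-4,0,8],[0,0,-4,0,8],[0,0,0,0,8]]]'

```text
time: 9.72
tcp_pos: [0.495, -0.0767, 0.198]
tcp_rot: [0.749, 0.663, 0.0, 0.0]
ft_force: [0.5, 0.5, -2.9]
gripper_width: 0.0117
grip_force: 20.0
```

```bash
python3 -c "
from rel import *
rel([.4953,-.0769,.2285],1.452)"
```

```text
t 9.725 tcp [ 0.495  -0.0767  0.198 ] a 1.45 q [ 0.53  0.28 -0.56  1.89  0.17  1.02 -0.23] F [ 0.52  0.46 -2.93] T [-0.057 -0.072 -0.037] w 0.0117
shift mm [ -0.1   0.3 -30.5] turn -0.002 tilt [ 6.e-04 -2.e-04 -1.e+00]
```

Forces are small and the torque is gone, so I continue.

Emit:
arm_command --series '[[[0,0,-4,0,8],[0,0,-4,0,8],[0,0,-4,0,8],[0,0,-3,0,8],[0,0,0,0,8]]]'

```text
time: 10.35
tcp_pos: [0.495, -0.0767, 0.2129]
tcp_rot: [0.749, 0.663, 0.0, 0.0]
ft_force: [-0.1, 0.4, -2.7]
gripper_width: 0.0119
grip_force: 20.0
```

```bash
python3 -c "
from rel import *
rel([.4953,-.0769,.2285],1.452)"
```

```text
t 10.35 tcp [ 0.495  -0.0767  0.2129] a 1.45 q [ 0.53  0.26 -0.57  1.87  0.16  1.05 -0.22] F [-0.13  0.37 -2.71] T [-0.035 -0.054  0.026] w 0.0119
shift mm [ -0.2   0.3 -15.6] turn -0.002 tilt [ 5.e-04 -1.e-04 -1.e+00]
```

Emit:
arm_command --series '[[[0,0,-4,0,8],[0,0,-4,0,8],[0,0,-4,0,8],[0,0,-3.5,0,8],[0,0,0,0,8]]]'

```text
time: 10.98
tcp_pos: [0.495, -0.0767, 0.2285]
tcp_rot: [0.749, 0.663, 0.0, 0.0]
ft_force: [0.5, 0.2, -2.1]
gripper_width: 0.012
grip_force: 20.0
```

```bash
python3 - <<'E'
from rel import *
rel([.4953,-.0769,.2285],1.452)
c,d,P=grab('scene','sc4'); X=cloud(d,P); z=X[...,2]
print(P['fx'])
cv2.imwrite('pics/sc4c.png',cv2.resize(cv2.cvtColor(c[210:330,200:340],cv2.COLOR_RGB2BGR),None,fx=5,fy=5,interpolation=cv2.INTER_CUBIC))
T=np.linalg.inv(np.array(P['world_from_camera']))
for zz in(.095,.105,.117,.150):
    q=T@[.4953,-.0769,zz,1]; print(zz,(P['fx']*q[0]/q[2]+P['cx']-200)*5,(P['fy']*q[1]/q[2]+P['cy']-210)*5)
E
```

```text
t 10.975 tcp [ 0.495  -0.0767  0.2285] a 1.45 q [ 0.54  0.24 -0.57  1.85  0.15  1.08 -0.21] F [ 0.49  0.21 -2.08] T [-0.069 -0.081  0.032] w 0.012
shift mm [-0.1  0.3 -0. ] turn -0.002 tilt [ 6.e-04 -2.e-04 -1.e+00]
510.36229970341026
0.095 297.65994980499585 317.25733442173066
0.105 295.78594021414517 304.3327199450579
0.117 293.5012509168129 288.5757416930966
0.15 287.00829608677026 243.79532092979588
```

View pics/sc4c.png

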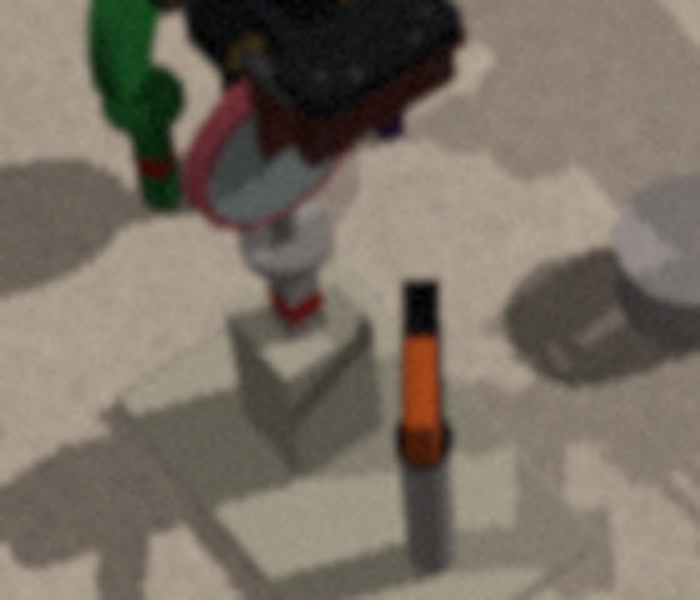

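The crop shows the red band fully out: its lower corner is at (298,325) and the post meets the sleeve near (302,340). That is roughly 1 cm of bare post, matching the 55 mm of lift.

```bash
python3 -c "
from station import ticket
print(ticket.finish_job())"
```

```text
the job is handed in; nothing more can be done
None
```

I turned the knob about 0.6 rad clockwise, so the tongue is clear of the collar. I then drew the mirror straight up 55 mm; the red band is fully out with about 1 cm of bare post below it. I handed the job in at about 11 s with the mirror still held, and the bangles, hairbrush and tin were not touched.

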